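Slide a carrier under the leaf spring of a bench jig

TASK

Load the aluminium carrier into the jig without gripping or lifting it: with the fingertips press down on the grooved land at its tail, behind the cross rib, until the carrier sits flat down on the jig's bed, and, still pressing hard, slide it under the leaf spring all the way to the end stop, so that the sprung lifter pops up again behind it. Then take the hand away; do not disturb the sanding block, the magnet or the wood offcut.

Things in the scene. Friction and masses are not known exactly. Their poses are not given: they have to be found in the camera images.
- jig: Fixed bench jig: straight channel 269 mm long, 100 wide. Origin on the bench top (z=0), on the centre line; +x = slide direction, z up; spans x -137 (open entrance) to +132. Side rails 62 apart inside, 86 outside, tops 36 high. Fixed bed 18 high from x=-26 to the end stop face at x=+118 (stop 40 high). Bridge bar at x 83 to 99, up to 59 high. Slide oiled (friction 0.2).
- leaf_lip (a point): Middle of the rolled lip (10 mm diameter, 34 wide) at the free end of the leaf spring, which slopes down from the bridge bar towards the entrance; at jig x=+32. Underside of the lip 33.5 mm above the bench when free.
- carrier: Loose aluminium plate 140 x 60 x 18 mm, half-round nose at +x, about 0.32 kg. Origin: centre of underside; axes as the jig's. Rib 7 long, 7 high on top at x -28 to -21. Starts between the rails on the raised lifter (jig x -54 to -45), underside 31 above the bench: nose too high, butts on the leaf. Pressed down: underside 18, top 36; nose then runs under the lip. Home at the end stop: jig x=+48.
- thumb_land (a point): Middle of the carrier's flat grooved thumb land (x -70 to -28), on its top surface: 47 mm behind the carrier's origin, 19 behind the rib's rear face, 23 ahead of the tail edge. The place to press.
- lifter (a joint): Sprung lifter plate under the carrier (jig x -135 to -27, top 31 mm high when up). Metres: 0 = up, grows as pressed, 0.013 = carrier down on the bed. Pushes up with 8 N at 0 and 12 N at 0.013, less the carrier's weight of about 3 N. Springs up by itself once the carrier's tail has passed it, in the last 5 mm before the end stop.
- leaf (a joint): Leaf spring angle in rad: 0 = free, about 0.043 with the carrier beneath it, 0.09 = its stop. It presses about 6 N on the carrier, 58 from its hinge line.
- sand_block: Cork sanding block, bystander, 56 x 100 x 29; origin under its middle. Loose on the bench beside the jig's right rail.
- weld_magnet: Flat red welding magnet with slanted ends, bystander, 35 x 79 x 16; origin under its middle. Loose on the bench beside the jig's left rail.
- wood_bit_2: Small wood offcut, bystander, 20 x 50 x 16; origin under its middle. Loose on the bench further left.
There are look-alikes about, which are no part of the job. Of the things that look like the carrier, the smaller one is meant.

How it is judged:
By the outcome, as a careful person would: the job done as asked, in the order asked, and still so for the second after the job is handed in, with the robot touching nothing.
It also fails if it takes over 38 s, if anything falls off the work surface, if the arm or the gripper's body presses on something with over 40 N, if the wrist force passes 120 N, or if a joint passes its speed limit or range.

ROBOT

A 6-joint arm with a two-finger parallel gripper is mounted at the origin on a cart in front of the work surface, level with it; the furniture and walls round the work are solid. World frame = base frame: x ahead of the robot, y to its left, z up, the work surface at z = 0. Lengths are in mm, angles in rad, forces in N, time in s.
With the tool pointing down it reaches from about 275 to 1000 mm from the base axis. Payload 8.4 kg.
Tool frame: the origin (TCP) lies where the fingers leave the gripper's body, on its centre line; the fingertips stand 73 mm ahead of it and the grasp point (between the pads) lies 54 mm ahead of it (grip_point_offset is the distance from the TCP to the grasp point, in mm); z points along the fingers, y is the direction in which the jaws open and shut (so a half turn about z gives the same grasp; the last joint's range is limited). The gripper opens to 85 mm and grips with 20 to 120 N. Pads are 22 mm wide; open, the fingers measure 114 mm over their backs; the gripper's body (76 mm by 85 mm) begins 54 mm behind the grasp point. The pads swing forward as they close: fully open they stand 13 mm farther back than shut.
Start: joints at [-1.119, 0.353, 1.633, -0, 1.155, -0.002], TCP at [273.989, -561.746, 303.881] pointing down, gripper open.
Joint ranges: [-2.63, 2.63], [-0.92, 2.1], [0.06, 2.66], [-1.3, 4.44], [0, 2.69], [-3.02, 3.02]. Speed limits (rad/s): [2.22, 2.22, 2.79, 3.14, 3.14, 3.14].

INTERFACE

Orientations are given as [roll, pitch, yaw] about the fixed x, y, z axes, in that order (R = Rz(yaw) Ry(pitch) Rx(roll)).
In Python, from rig import sense, grab_frame, sign_off, grip_point_offset gives the robot as it stands. The module is installed in compiled form; this text tells all that it offers.
- The arm moves only by the tool drive_tool, never from a script. Its argument "targets" is one flat list of numbers, 7 for each row, row after row: the shift along the tool's x, y, z in m, then the turn, a rotation vector about the tool's x, y, z in rad, then the opening, from 0 (shut) to 1 (fully open). In form: [tx, ty, tz, wx, wy, wz, grip, tx, ty, tz, wx, wy, wz, grip, ...]. A call has 1 to 12 rows; each row is the pose to reach, as a shift and turn from the pose commanded when the call began, along the tool's axes at that moment; what a row does not reach only later rows make up. A row lasts 1/12 s, in which the tool goes at most 41.7 mm and 7.16 degrees, less where a joint would pass 70% of its speed; a pose out of reach is approached as far as the arm can. A call with a gripper value outside its range is refused whole. The fingers move at their own pace and stop on an object; "force" is the grip in N (left out, the last holds). Time passes only in rows, so rows that repeat a pose let the fingers close. It gives the time, the measured TCP pose, the force and the opening at its end, in the units of the state.
- sense(): the state, without advancing time (a new reading comes with each control period).
- grab_frame(name): name is "scene" or "top"; returns a dict with "color" (400x640x3 uint8, blue, green, red), "vertical_fov" (degrees; the focal length in pixels is half the picture's height over the tangent of half this angle, whatever the lens; pixels are square), "cx", "cy" (the principal point, pixels), "world_from_camera" (4x4, takes a point from camera to world coordinates). Camera axes: x right, y down, z forward; pixel columns grow to the right and rows downward; lengths in mm; the calibration is good to about 2 mm. A picture is of the moment at which its call begins. There is no depth.
- sign_off(): hands the job in, once; it reports no verdict.
The state is a dict: "clock": time; "qpos": joint angles; "qvel": joint speeds; "joint_efforts": joint torques, N m; "eef_pos": TCP position; "tcp_rot": TCP orientation; "contact_force": force on the tool from outside, world axes, zero at the start; "wrist_torque": the same for the moment, N m; "opening": opening from 0.0 (shut) to 1.0 (fully open).
Only numpy, scipy, OpenCV 4.12 (cv2) and the standard library are available. Lean on these libraries where they do the work, as an engineer would, in place of code of your own. Each camera call takes 0.05 s, during which the arm holds its last target. There are 200 camera calls.

## Working session

There is one attempt and no reset: what is moved stays moved. The work goes in short steps, Python scripts to look and compute and a tool call to move; the robot and the scene stay as the last step left them, time stands still between calls to the robot, and variables do not carry over. Pictures are saved under pics/ and viewed, about 8 in all and at most 12, crops included, and the job is handed in when it is done.

Besides the shell and the picture viewer there is one more tool, called after "Call:" by a JSON object that holds its "method" and its "body", one argument or row to a line. drive_tool: Moves the arm, as the interface text tells. Its arguments: {"type":"object","properties":{"targets":{"type":"array"},"force":{"type":"number"}},"required":["targets"]}

```bash
mkdir -p pics; cat > h.py <<'E'
import numpy as np, cv2
from rig import *
def cam(n):
    f=grab_frame(n); T=np.array(f["world_from_camera"]); F=200/np.tan(np.radians(f["vertical_fov"])/2)
    return f["color"],T,F,f["cx"],f["cy"]
def ray(c,u,v,z):
    _,T,F,cx,cy=c; d=T[:3,:3]@np.array([(u-cx)/F,(v-cy)/F,1]); o=T[:3,3]; return o+d*(z-o[2])/d[2]
def proj(c,p):
    _,T,F,cx,cy=c; q=T[:3,:3].T@(np.array(p)-T[:3,3]); return [round(F*q[0]/q[2]+cx,1),round(F*q[1]/q[2]+cy,1)]
E
python3 - <<'E'
from h import *
for n in("scene","top"):
    c=cam(n); cv2.imwrite(f"pics/{n}0.png",c[0]); print(n,c[2:],c[1].round(3).tolist())
s=sense(); print(s)
E
```

```text
scene (np.float64(408.76010992854134), 316.22641240157174, 200.68110115484572) [[-0.672, -0.405, 0.62, 1.922], [-0.741, 0.364, -0.565, 511.705], [0.003, -0.839, -0.544, 600.284], [0.0, 0.0, 0.0, 1.0]]
top (np.float64(507.20214375725544), 319.13235705289713, 208.5295890646795) [[0.013, -0.984, 0.178, 400.951], [-1.0, -0.013, -0.002, -35.917], [0.005, -0.178, -0.984, 1191.784], [0.0, 0.0, 0.0, 1.0]]
{'clock': 0.1, 'qpos': array([-1.11938325e+00,  3.53576197e-01,  1.63405973e+00,  2.88056822e-05,
        1.15517978e+00, -2.38215640e-03]), 'qvel': array([ 0.00060726,  0.00043252, -0.00086338, -0.00128608,  0.00088826,
       -0.00051726]), 'joint_efforts': array([-8.87566807e-05, -6.06358695e+01, -3.42818999e+01,  8.63096807e-05,
        3.94784234e-03, -1.98138099e-05]), 'eef_pos': array([ 273.85917595, -561.43732494,  303.23838863]), 'tcp_rot': array([-3.14036967e+00, -2.92525499e-05,  4.53783564e-01]), 'contact_force': array([-0.35273485, -0.18185097,  0.3170909 ]), 'wrist_torque': array([-0.00724099,  0.00571585,  0.01157643]), 'opening': 1.00394750585596}
```

View pics/scene0.png

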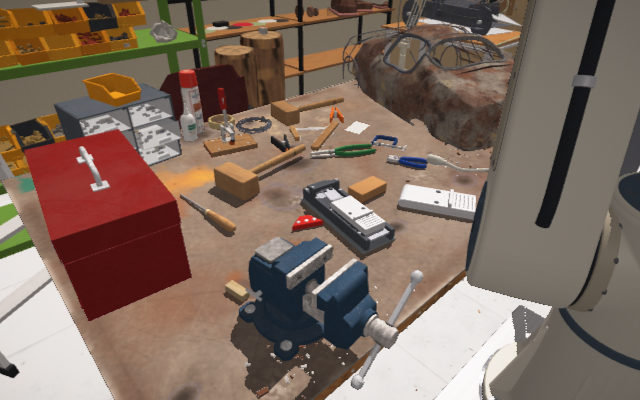

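View pics/top0.png

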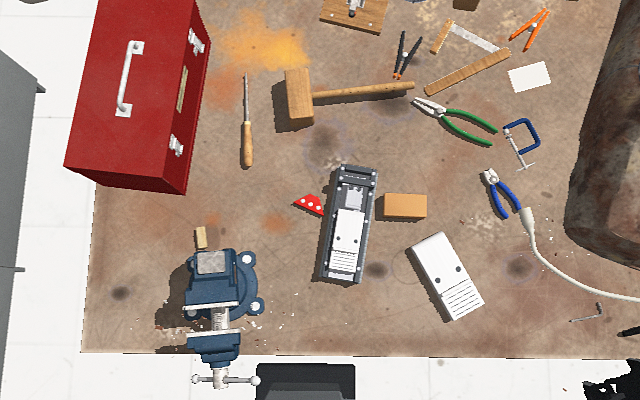

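The scene shows the jig at about (345,215) with the magnet on its left and the cork block on its right. The top view has two carrier look-alikes. One is between the jig rails at about (347,240). The other is larger and loose on the bench at (445,277). The smaller one in the jig fits the description, so I'll confirm it in an enlarged crop.

```bash
python3 - <<'E'
import cv2
a=cv2.imread("pics/top0.png")[155:295,290:440]
cv2.imwrite("pics/crop1.png",cv2.resize(a,None,fx=4.2,fy=4.2,interpolation=cv2.INTER_CUBIC))
E
```

```text
(no output)
```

View pics/crop1.png

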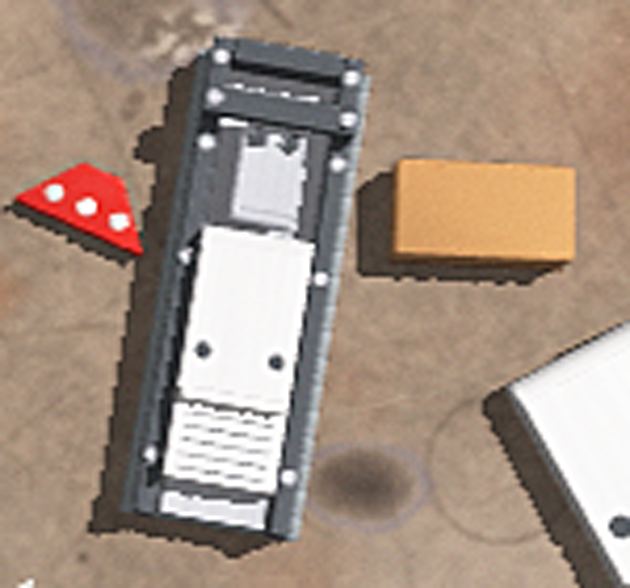

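The crop confirms it: the carrier lies between the jig rails with its grooved land at the entrance end, crop (222,445). The leaf is at (268,180), the magnet on the left and the cork block on the right. Now I'll measure it.

```bash
python3 - <<'E'
from h import *
c=cam("top")
g=lambda x,y,z:ray(c,290+(x+.5)/4.2-.5,155+(y+.5)/4.2-.5,z)
L=[(221,56),(214,96),(205,142),(185,257),(150,453)];R=[(351,77),(348,119),(337,163),(320,278),(288,477)]
Z=[40,59,36,36,36]
M=[]
for l,r,z in zip(L,R,Z):
    a,b=g(*l,z),g(*r,z); M.append((a+b)/2); print(z,a[:2].round(1),b[:2].round(1),M[-1][:2].round(1),'sep',np.linalg.norm(a-b).round(1))
d=(M[2]-M[4])[:2]; print('centre yaw',np.arctan2(d[1],d[0]))
for P in (L,R):
    d=(g(*P[2],36)-g(*P[4],36)); print('rail yaw',np.arctan2(d[1],d[0]))
for k,(x,y,z) in dict(entL=(125,512,36),entR=(300,537,36),farL=(212,40,40),farR=(368,72,40)).items(): print(k,g(x,y,z)[:2].round(1))
im=c[0]; m=(im.min(2)>185).astype(np.uint8); sub=np.zeros_like(m); sub[205:275,325:372]=m[205:275,325:372]
n,lab,st,ce=cv2.connectedComponentsWithStats(sub); 
for i in range(1,n):
    if st[i,4]>30: print(st[i],ce[i])
cn=dict(noseL=(205,226),noseR=(315,238),ribL=(178,400),ribR=(285,413),tailL=(163,482),tailR=(272,494))
for k,(x,y) in cn.items(): print(k,g(x,y,49)[:2].round(1))
print('mag',g(20,203,16)[:2],g(140,250,16)[:2],'blk',g(397,160,29)[:2],g(575,165,29)[:2],g(397,258,29)[:2])
E
```

```text
40 [706.4 -91.5] [ 695.3 -164. ] [ 700.9 -127.7] sep 73.3
59 [678.7 -86.9] [ 666.9 -160.1] [ 672.8 -123.5] sep 74.1
36 [658.1 -83.1] [ 647.1 -156.3] [ 652.6 -119.7] sep 74.1
36 [593.2 -72.4] [ 582.5 -146.7] [ 587.8 -109.6] sep 75.0
36 [485.4 -54.3] [ 473.5 -129. ] [479.5 -91.7] sep 75.6
centre yaw -0.16051109351046633
rail yaw -0.16487632896490814
rail yaw -0.15616577165201498
entL [453.6 -41.2]
entR [ 441.5 -135.4]
farL [715.5 -86.5]
farR [ 698.3 -173.5]
[ 329  205   36   67 1555] [346.97427653 237.99356913]
noseL [608.3 -82.8]
noseR [ 602.5 -142.8]
ribL [513.1 -68.9]
ribR [ 506.9 -126.4]
tailL [469.2 -61.2]
tailR [ 463.6 -119.4]
mag [625.99016996  19.8714477 ] [600.12512854 -47.85667868] blk [ 650.81340101 -190.58495897] [ 649.33041188 -289.96062286] [ 595.36317901 -190.02962492]
```

Call:
{"method": "drive_tool", "body": {
  "targets": [0.398,-0.326,0.08,0,0,0.614,0,0.398,-0.326,0.08,0,0,0.614,0,0.398,-0.326,0.08,0,0,0.614,0,0.398,-0.326,0.08,0,0,0.614,0,0.398,-0.326,0.08,0,0,0.614,0,0.398,-0.326,0.08,0,0,0.614,0,0.398,-0.326,0.08,0,0,0.614,0,0.398,-0.326,0.08,0,0,0.614,0,0.398,-0.326,0.08,0,0,0.614,0,0.398,-0.326,0.08,0,0,0.614,0,0.398,-0.326,0.08,0,0,0.614,0,0.398,-0.326,0.08,0,0,0.614,0],
  "force": 60
}}

```text
clock: 1.15
eef_pos: [478.7, -115.2, 227.6]
tcp_rot: [3.142, -0.0, -0.16]
contact_force: [0.5, -0.1, 0.0]
opening: 0.003
```

Call:
{"method": "drive_tool", "body": {
  "targets": [0,0,0,0,0,0,0,0,0,0,0,0,0,0,0,0,0,0,0,0,0]
}}

```text
clock: 1.4
eef_pos: [478.1, -117.1, 227.7]
tcp_rot: [3.141, 0.001, -0.159]
contact_force: [0.1, 0.6, 0.2]
opening: 0.004
```

Call:
{"method": "drive_tool", "body": {
  "targets": [0.007,-0.0245,0.03,0,0,0,0,0.007,-0.0245,0.06,0,0,0,0,0.007,-0.0245,0.085,0,0,0,0,0.007,-0.0245,0.085,0,0,0,0,0.007,-0.0245,0.085,0,0,0,0]
}}

```text
clock: 1.82
eef_pos: [488.0, -95.2, 142.3]
tcp_rot: [3.142, 0.003, -0.162]
contact_force: [0.2, 0.1, 0.7]
opening: -0.003
```

```bash
python3 - <<'E'
from h import *
o=[]
for n in("scene","top"):
    c=cam(n); p=sense()["eef_pos"]; t=p-[0,0,73]; print(p,proj(c,t),proj(c,[t[0],t[1],49]),proj(c,[489,-94,49]))
    u,v=map(int,proj(c,t)); a=c[0][max(0,v-60):v+60,u-65:u+65]; print(max(0,v-60),u-65); o.append(cv2.resize(a,(390,360),interpolation=cv2.INTER_CUBIC))
cv2.imwrite("pics/near.png",np.hstack(o))
E
```

```text
[489.0509767  -95.29126519 143.47435913] [np.float64(369.1), np.float64(212.3)] [np.float64(368.4), np.float64(219.9)] [np.float64(368.0), np.float64(220.2)]
152 304
[489.65584995 -95.24518993 144.13047726] [np.float64(344.2), np.float64(259.6)] [np.float64(343.6), np.float64(260.4)] [np.float64(343.1), np.float64(260.7)]
199 279
```

View pics/near.png

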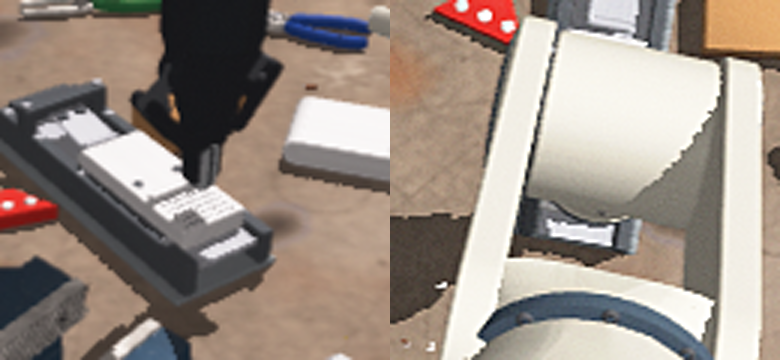

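The scene crop shows the shut fingertips over the grooved land, behind the rib, with the tip at about px (371,214). The forward arm blocks the top view. Next I'll press down in steps.

Call:
{"method": "drive_tool", "body": {
  "targets": [0,0,0.01,0,0,0,0,0,0,0.018,0,0,0,0,0,0,0.022,0,0,0,0,0,0,0.025,0,0,0,0,0,0,0.028,0,0,0,0,0,0,0.031,0,0,0,0,0,0,0.033,0,0,0,0,0,0,0.033,0,0,0,0,0,0,0.033,0,0,0,0]
}}

```text
clock: 2.67
eef_pos: [489.3, -94.3, 110.0]
tcp_rot: [3.141, -0.0, -0.16]
contact_force: [-2.0, -0.8, 6.8]
opening: -0.001
```

Call:
{"method": "drive_tool", "body": {
  "targets": [0,0,0.001,0,0,0,0,0,0,0.002,0,0,0,0,0,0,0.003,0,0,0,0,0,0,0.003,0,0,0,0]
}}

```text
clock: 3.0
eef_pos: [489.2, -94.3, 108.0]
tcp_rot: [3.141, 0.0, -0.16]
contact_force: [-5.8, -1.0, 21.8]
opening: 0.002
```

Call:
{"method": "drive_tool", "body": {
  "targets": [0,0,0.001,0,0,0,0,0,0,0.0015,0,0,0,0,0,0,0.0015,0,0,0,0]
}}

```text
clock: 3.25
eef_pos: [489.2, -94.3, 107.8]
tcp_rot: [3.141, -0.0, -0.16]
contact_force: [-12.3, -0.6, 42.9]
opening: 0.003
```

```bash
python3 - <<'E'
from h import *
s=sense(); print(s["eef_pos"],s["contact_force"])
c=cam("scene"); a=c[0][165:265,290:420]; cv2.imwrite("pics/press.png",cv2.resize(a,None,fx=5,fy=5,interpolation=cv2.INTER_CUBIC))
E
```

```text
[489.18657726 -94.25312756 107.76342906] [-12.331521    -0.58906071  42.93413998]
```

View pics/press.png

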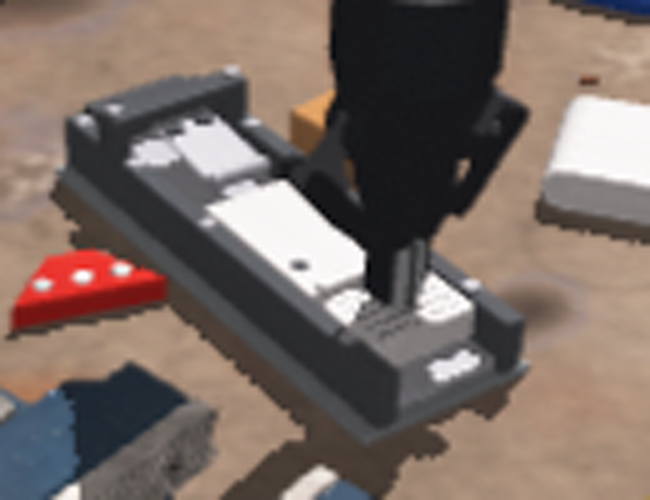

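The carrier now sits flush with the rail tops: its top edge runs along the rail at crop (340,320). The press is about 43 N, so I'll start the slide.

Call:
{"method": "drive_tool", "body": {
  "targets": [0.003,0,0,0,0,0,0,0.007,0,0,0,0,0,0,0.011,0,0,0,0,0,0,0.015,0,0,0,0,0,0,0.019,0,0,0,0,0,0,0.023,0,0,0,0,0,0,0.027,0,0,0,0,0,0,0.03,0,0,0,0,0,0]
}}

```text
clock: 3.97
eef_pos: [512.3, -97.6, 107.7]
tcp_rot: [-3.141, 0.015, -0.16]
contact_force: [-34.9, 5.3, 68.8]
opening: -0.0
```

```bash
python3 - <<'E'
from h import *
s=sense(); print(s["eef_pos"],s["contact_force"],s["wrist_torque"])
c=cam("scene"); a=c[0][165:265,290:420]; cv2.imwrite("pics/slide1.png",cv2.resize(a,None,fx=5,fy=5,interpolation=cv2.INTER_CUBIC))
E
```

```text
[512.2874108  -97.6446719  107.73307813] [-34.91240086   5.25367144  68.79768965] [ 0.94146171  5.9152071  -0.02858862]
```

View pics/slide1.png

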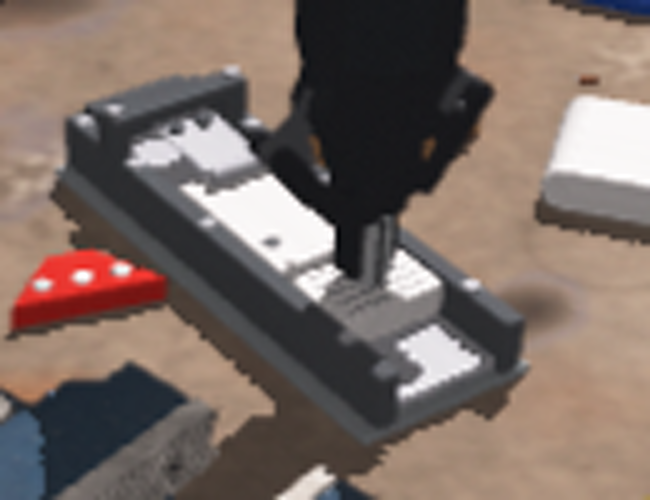

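The carrier moved about 23 mm with the fingers, and its nose is now at the lip, crop (215,185). I'll ease the press a little and continue.

Call:
{"method": "drive_tool", "body": {
  "targets": [0.002,0,-0.0005,0,0,0,0,0.005,0,-0.001,0,0,0,0,0.008,0,-0.001,0,0,0,0,0.011,0,-0.001,0,0,0,0,0.014,0,-0.001,0,0,0,0,0.017,0,-0.001,0,0,0,0]
}}

```text
clock: 4.52
eef_pos: [530.5, -100.6, 108.1]
tcp_rot: [-3.141, 0.012, -0.16]
contact_force: [-28.6, 4.1, 54.5]
opening: 0.0
```

Call:
{"method": "drive_tool", "body": {
  "targets": [0.003,0,0,0,0,0,0,0.006,0,0,0,0,0,0,0.009,0,0,0,0,0,0,0.012,0,0,0,0,0,0,0.015,0,0,0,0,0,0,0.018,0,0,0,0,0,0,0.021,0,0,0,0,0,0,0.024,0,0,0,0,0,0,0.027,0,0,0,0,0,0,0.03,0,0,0,0,0,0]
}}

```text
clock: 5.35
eef_pos: [561.0, -105.5, 108.4]
tcp_rot: [-3.141, 0.01, -0.16]
contact_force: [-26.4, 3.5, 49.7]
opening: -0.005
```

Call:
{"method": "drive_tool", "body": {
  "targets": [0.003,0,0,0,0,0,0,0.006,0,0,0,0,0,0,0.009,0,0,0,0,0,0,0.012,0,0,0,0,0,0,0.014,0,0,0,0,0,0,0.016,0,0,0,0,0,0,0.018,0,0,0,0,0,0]
}}

```text
clock: 5.93
eef_pos: [579.1, -108.4, 108.5]
tcp_rot: [-3.141, 0.009, -0.16]
contact_force: [-24.3, 5.0, 46.0]
opening: -0.003
```

```bash
python3 - <<'E'
from h import *
s=sense(); print(s["eef_pos"],s["contact_force"],s["wrist_torque"])
c=cam("scene"); a=c[0][165:265,290:420]; cv2.imwrite("pics/slide2.png",cv2.resize(a,None,fx=5,fy=5,interpolation=cv2.INTER_CUBIC))
E
```

```text
[ 579.07195799 -108.44561921  108.46054943] [-24.28694874   5.00409426  46.04488879] [ 0.67432223  4.27610617 -0.05318124]
```

View pics/slide2.png

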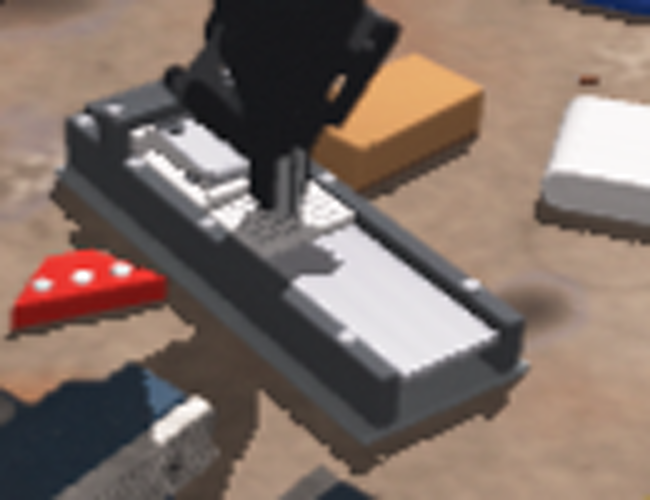

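The carrier is well under the leaf, and its tail is near the lifter's front end, crop (345,220). I'll finish with small steps.

Call:
{"method": "drive_tool", "body": {
  "targets": [0.001,0,0,0,0,0,0,0.002,0,0,0,0,0,0,0.003,0,0,0,0,0,0,0.004,0,0,0,0,0,0,0.005,0,0,0,0,0,0]
}}

```text
clock: 6.4
eef_pos: [583.3, -109.1, 108.4]
tcp_rot: [-3.141, 0.011, -0.16]
contact_force: [-30.3, 5.1, 52.4]
opening: 0.006
```

Call:
{"method": "drive_tool", "body": {
  "targets": [0.001,0,0,0,0,0,0,0.002,0,0,0,0,0,0,0.003,0,0,0,0,0,0]
}}

```text
clock: 6.65
eef_pos: [583.9, -109.2, 108.4]
tcp_rot: [-3.141, 0.017, -0.16]
contact_force: [-39.2, 5.5, 60.8]
opening: 0.001
```

```bash
python3 - <<'E'
from h import *
s=sense(); print(s["eef_pos"],s["contact_force"],s["wrist_torque"])
c=cam("scene"); a=c[0][165:265,290:420]; cv2.imwrite("pics/slide3.png",cv2.resize(a,None,fx=5,fy=5,interpolation=cv2.INTER_CUBIC))
E
```

```text
[ 583.88836507 -109.21248184  108.37700668] [-39.18911607   5.53703279  60.81417661] [1.03369029 6.89226047 0.04696546]
```

View pics/slide3.png

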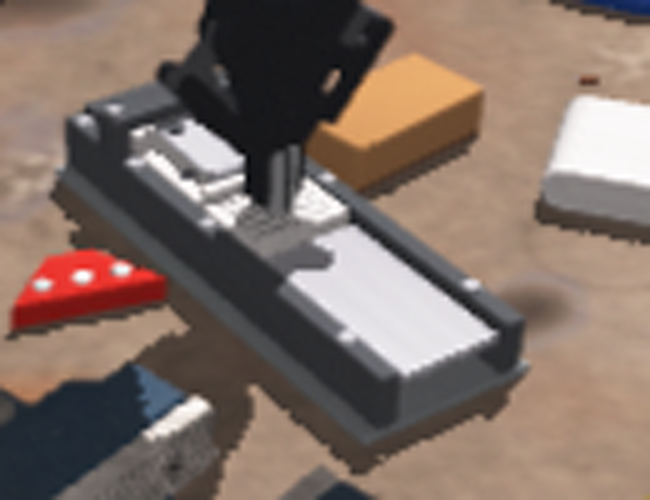

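Call:
{"method": "drive_tool", "body": {
  "targets": [0.001,0,-0.0005,0,0,0,0,0.002,0,-0.0005,0,0,0,0,0.002,0,-0.0005,0,0,0,0]
}}

```text
clock: 6.95
eef_pos: [584.2, -109.3, 108.4]
tcp_rot: [-3.141, 0.02, -0.16]
contact_force: [-41.1, 6.0, 59.6]
opening: -0.004
```

It's firmly stalled at the stop after about 96 mm of travel, as expected. I'll lift straight up and pull back so the top camera has a clear view.

Call:
{"method": "drive_tool", "body": {
  "targets": [-0.001,0,-0.002,0,0,0,0,-0.003,0,-0.005,0,0,0,0,-0.003,0,-0.015,0,0,0,0,-0.003,0,-0.045,0,0,0,0,-0.003,0,-0.085,0,0,0,0,-0.003,0,-0.12,0,0,0,0,-0.003,0.03,-0.15,0,0,0,0,-0.003,0.07,-0.16,0,0,0,0,-0.003,0.11,-0.16,0,0,0,0,-0.003,0.15,-0.16,0,0,0,0,-0.003,0.19,-0.16,0,0,0,0,-0.003,0.23,-0.16,0,0,0,0]
}}

```text
clock: 7.95
eef_pos: [552.8, -339.3, 267.5]
tcp_rot: [3.141, -0.001, -0.16]
contact_force: [0.7, 0.3, 0.2]
opening: 0.003
```

Call:
{"method": "drive_tool", "body": {
  "targets": [0,0.04,0,0,0,0,0,0,0.08,0,0,0,0,0,0,0.12,0,0,0,0,0,0,0.12,0,0,0,0,0,0,0.12,0,0,0,0,0]
}}

```text
clock: 8.37
eef_pos: [533.3, -458.0, 266.6]
tcp_rot: [-3.142, -0.0, -0.163]
contact_force: [-0.6, 1.4, 0.7]
opening: -0.002
```

```bash
python3 - <<'E'
from h import *
s=sense(); print(s["clock"],s["eef_pos"],s["contact_force"])
c=cam("scene"); a=c[0][165:265,290:420]; 
d=cam("top"); b=d[0][155:295,290:440]
cv2.imwrite("pics/end.png",np.hstack([cv2.resize(a,(390,300),interpolation=2),cv2.resize(b,(320,300),interpolation=2)]))
cv2.imwrite("pics/top_end.png",d[0])
o=np.array([583,-108.9]);ex=np.array([.987,-.16])
for n,k in(("scene",c),("top",d)):
  for t,x,z in(("home tail",-22,36),("short5 tail",-27,36),("lifter end up",-135,31),("lifter end down",-135,18),):
    for y in(-30,30):
      p=o+ex*x+np.array([.16,.987])*y; u,v=proj(k,[*p,z])
      print(n,t,y,[round((u-290)*3),round((v-165)*3)] if n=="scene" else [round(390+(u-290)*320/150),round((v-155)*300/140)])
E
```

```text
8.3667 [ 533.26448219 -457.96373572  266.61022451] [-0.59557326  1.43745156  0.71277909]
scene home tail -30 [205, 124]
scene home tail 30 [146, 146]
scene short5 tail -30 [209, 126]
scene short5 tail 30 [150, 149]
scene lifter end up -30 [296, 198]
scene lifter end up 30 [234, 224]
scene lifter end down -30 [294, 211]
scene lifter end down 30 [233, 238]
top home tail -30 [541, 165]
top home tail 30 [486, 155]
top short5 tail -30 [540, 170]
top short5 tail 30 [485, 160]
top lifter end up -30 [524, 270]
top lifter end up 30 [468, 260]
top lifter end down -30 [523, 270]
top lifter end down 30 [468, 261]
```

View pics/end.png

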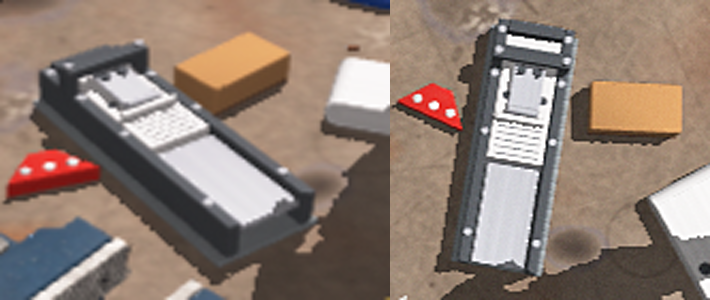

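The last view shows the carrier flat under the leaf and its nose behind the bridge at top px (533,45). The tail is near (516,161), close to the predicted home edge, and the lifter's entrance edge is at the "up" height. The bystanders haven't moved. One numeric check on the tail and nose position:

```bash
python3 - <<'E'
from h import *
d=cam("top"); g=cv2.cvtColor(d[0],6).astype(np.float32); s=sense(); print(s["clock"])
o=np.array([583,-108.9]);ex=np.array([.987,-.16]);ey=np.array([.16,.987])
def prof(xs,z,ys=range(-18,19,4),im=g):
    out=[]
    for x in xs:
        q=np.array([[proj(d,[*(o+ex*x+ey*y),z]) for y in ys]],np.float32); out.append(int(cv2.remap(im,q[...,0],q[...,1],1).mean()))
    return list(zip(xs,out))
print('tail',prof(range(-34,-8,2),36)); print('nose/stop',prof(range(99,132,2),36,range(-6,7,3)))
a=cv2.imread("pics/top0.png")
for n,(x0,y0,x1,y1) in dict(mag=(288,185,328,222),blk=(378,185,432,226),bit=(190,222,212,250)).items():
    print(n,cv2.absdiff(a,d[0])[y0:y1,x0:x1].mean().round(1))
E
```

```text
8.5167
tail [(-34, 211), (-32, 214), (-30, 222), (-28, 159), (-26, 85), (-24, 88), (-22, 163), (-20, 248), (-18, 233), (-16, 193), (-14, 241), (-12, 250), (-10, 217)]
nose/stop [(99, 90), (101, 87), (103, 145), (105, 238), (107, 248), (109, 242), (111, 247), (113, 234), (115, 96), (117, 22), (119, 44), (121, 91), (123, 96), (125, 93), (127, 94), (129, 95), (131, 103)]
mag 7.1
blk 7.7
bit 7.9
```

```bash
python3 -c "
from rig import *
print(sign_off())"
```

```text
the job is handed in; nothing more can be done
None
```

The carrier is loaded in the jig, and I handed the job in at about 8.5 s. With the fingers shut, I pressed the grooved land down until the carrier sat flush with the rail tops, at about 43 N. I then slid it about 96 mm under the leaf, pressing with 46–69 N, until it stalled on the end stop. Finally I lifted straight off and moved the hand well clear.

What the last checks showed:
- **Home position:** the tail edge is at jig x ≈ -22, which is the home value. There is a gap of about 5 mm between the tail and the lifter's edge at about -27.
- **Lifter:** its entrance edge appears at the "up" height in the scene view. I judged this from the picture, as there is no direct reading.
- **Nose:** the white nose profile fades at about x=114–115 and a dark band runs to about 119, against a stop face at 118. I took this as the nose's rounded edge or shadow. The hard stall and the tail position both agree that it is home.
- **Bystanders:** the magnet and the sanding block look unmoved in the last view, which did not cover the offcut. Before/after brightness differences were small and about equal for all three (7–8 grey levels), so I put them down to lighting.
- **Contact:** force readings after retreat were about 1 N, so the robot is touching nothing.

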